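# Swing the inspection camera over the glaze tile and take the picture

### The job

Swing the inspection camera on its stiff two-link arm until it stands centred over the blue test tile in the clamp and let it stay there. Then press the button on the slanted face of the readout unit fully down and release it, to take the picture. Do not press the button before the camera is over the tile, do not touch the tile with the robot, and leave the other things on the table where they are.

Things in the scene. Friction and masses are not known exactly. Their poses are not given: they have to be found in the camera images.
- camera: upright round black camera barrel at the arm's free end, 155 mm tall, lens looking straight down. Origin: centre of its lower (lens) end, 110 mm above the table; z up. Lower part 42 mm in diameter; the ribbed grip above the arm's collar (52 mm in diameter, top at 102 mm) is 36 mm in diameter, 103 to 155 mm above the origin. It swivels freely about its own axis
- camera_grip (a point): point on the barrel's axis in the ribbed grip, 25 mm below the barrel's top, 130 mm above the lens end
- near_link (a joint): angle (rad, counterclockwise from above, -1.3 to 2.0) of the near link about the column; at 0 it points 1.0 rad clockwise of the stand's -x. Aluminium bar 26 mm wide, 260 mm between pivots, 182 to 198 mm above the table (pivot bolt to 206 mm). Stiff (about 0.45 N m): it stays where it is left
- far_link (a joint): angle (rad, counterclockwise from above, -2.0 to 0.6) of the far link relative to the near link: in line with it (stretched) at -2.0, folded 2.0 rad counterclockwise at 0. Aluminium bar 24 mm wide, 240 mm from its pivot at the near link's end to the camera's axis, 198 to 212 mm above the table (pivot bolt to 218 mm); equally stiff
- stand: the camera arm's fixed stand: dark steel foot 110 mm in diameter, column 28 mm in diameter, 180 mm high, at the back of the work area. Origin: under the foot's centre, on the pivot axis of the near link; z up
- tile: cobalt blue square ceramic test tile, 60 x 60 x 8 mm, lying flat between the two 12 mm high jaws of an aluminium clamp on a walnut board (150 x 130 mm, on a steel bracket, fixed). Origin: centre of its underside, 50 mm above the table; z up. Everything on the board stays below 66 mm above the table
- readout: fixed white plastic readout unit, 120 mm deep (x), 130 mm wide (y). Origin: under its centre. Its front, a face slanting at 28 degrees, looks to its own -x; behind that an upright screen rises to 171 mm, with a hood that juts forward to 18 mm in front (-x) of the origin, 165 to 171 mm above the table
- button_top (a point): centre of the top of the button, a round flat black cap 28 mm in diameter in a steel collar (44 mm across) on the slanted face. It stands 10 mm proud of the collar, about 33 mm in front of the unit's origin and 60 mm above the table. It is pressed at right angles to the face: along (sin 28, 0, -cos 28) in the readout's axes
- button (a joint): travel of the button: 0 released, 0.006 m fully down (spring, 5 N when fully down)
- spoon_rest: bystander: white ceramic spoon rest, a shallow round dish 100 mm across and 22 mm high; origin under its centre
- jar: bystander: closed glass jar with a steel cap, 64 mm across, 80 mm high; origin under its centre
- caliper: bystander: plastic caliper lying flat, 160 mm long, 7 mm high; origin under the middle of its beam
- cup: bystander: open terracotta cup 68 mm across, 70 mm high; origin under its centre
- brush: bystander: brush lying flat, 170 mm long; origin under its middle
- spares: bystander: block of three stacked white spare tiles, 60 x 60 x 24 mm; origin under its centre
There are look-alikes about, which are no part of the job. What is shaped like the part that bears tile but red is not meant. Leave any purple look-alike of the readout alone.

How it is judged (in metres and radians):
On the way, in this order (a step that is already met when the one before it is completed fails the run):
1. the camera stands still, centred over the tile (within 12 mm) (horizontal distance between camera and tile below 0.012 m and velocity of joint near_link between -0.05 and 0.05 rad/s and velocity of joint far_link between -0.05 and 0.05 rad/s), for 0.3 s.
2. with the camera over the tile the button is pressed fully down (at least 5 of its 6 mm) (value of joint button above 0.005 m and horizontal distance between camera and tile below 0.012 m), for 0.05 s.
At the end, for the whole second after the job is handed in: the camera stays at rest with its axis within 12 mm of the tile's centre, and the button has come back up (within 1 mm of its released height) (all of step 1 and value of joint button below 0.001 m); the robot touches nothing.
It fails at once if the button is pressed (over 3 mm) while the camera is not over the tile (more than 20 mm off its centre) (value of joint button above 0.003 m and horizontal distance between camera and tile above 0.02 m).
It fails at once if the robot touches the tile (over 1 N) (contact force between any of the fingers, the arm and tile above 1 N).
It fails at once if another thing on the table is shifted by more than 30 mm (distance of any of spoon_rest, jar, caliper, cup, brush, spares from where it was at the start of the episode above 0.03 m).
It also fails if it takes over 48 s, if anything falls off the work surface, if the arm or the gripper's body presses on something with over 40 N, if the wrist force passes 120 N, or if a joint passes its speed limit or range.

### The arm

A 6-joint arm with a two-finger parallel gripper is mounted at the origin on the work surface. World frame = base frame: x ahead of the robot, y to its left, z up, the work surface at z = 0. Lengths are in m, angles in degrees, forces in N, time in s.
With the tool pointing down it reaches from about 0.4 to 0.825 m from the base axis. Payload 7 kg.
Tool frame: the origin (TCP) lies midway between the tips of the shut fingers; the grasp point (between the pads) lies 19 mm behind it; z points along the fingers, y is the line along which they close (so a half turn about z gives the same grasp; the last joint's range is limited). The gripper opens to 88 mm and grips with 3 to 60 N. Pads are 19 mm wide; open, the fingers measure 130 mm over their backs; the gripper's body (78 mm by 193 mm) begins 47 mm behind the grasp point.
Start: joints at [93.054, 20.546, 0.682, 0, -70.136, -16.507], TCP at [0.157, 0.656, 0.193] pointing down, gripper open.
Joint ranges: [-176.03, 176.03], [-82.01, 121.73], [-58.28, 71.71], [-173.87, 95.51], [-174.79, -0.11], [-173.66, 173.66]. Speed limits (degrees/s): [136.94, 136.94, 172.46, 180, 180, 180].

### API

Orientations are given as [roll, pitch, yaw] about the fixed x, y, z axes, in that order (R = Rz(yaw) Ry(pitch) Rx(roll)).
In Python, from plant import get_state, optics, order gives the robot as it stands. The module is installed in compiled form; this text tells all that it offers.
- The arm moves only by the tool send_rows, never from a script. Its argument "moves" is a list of rows, each an object with "slide": the shift along the tool's x, y, z as a fraction of full scale, a list of three; "turn": the turn about the tool's z as a fraction of full scale; "gripper": the opening, from 0 (shut) to 1 (fully open). A call has exactly 5 rows; each row is the pose to reach, as a shift and turn from the pose commanded when the call began, along the tool's axes at that moment; what a row does not reach only later rows make up. Full scale, the value 1, is 150 mm for a shift and 90 degrees for a turn. A row lasts 1/12 s, in which the tool goes at most 41.7 mm and 7.16 degrees, less where a joint would pass 70% of its speed; a pose out of reach is approached as far as the arm can. A call with a number of a shift or a turn outside -1 to 1 is refused whole. A call with a gripper value outside its range is refused whole. The fingers move at their own pace and stop on an object; "newtons" is the grip in N (left out, the last holds). Time passes only in rows, so rows that repeat a pose let the fingers close, or fill a call up. It gives the time, the measured TCP pose, the force, the opening and the grip force at its end, in the units of the state.
- get_state(): the state, without advancing time (a new reading comes with each control period).
- optics.capture(name): name is "scene" or "top" or "wrist"; returns a dict with "img" (420x560x3 uint8, red, green, blue), "intrinsics" (3x3 intrinsics, pixels), "origin" and "attitude" of the camera in the world. Camera axes: x right, y down, z forward; pixel columns grow to the right and rows downward; lengths in m; the calibration is good to about 2 mm. A picture is of the moment at which its call begins. There is no depth.
- order.close_job(): hands the job in; it is judged then, once.
Trained networks look in the newest picture that a camera, given by its name, has taken for a name from the list of things; names that differ only in an ending like _2 or _b are one class to them, and where a whole thing is asked for, a point or a joint stands for the part that bears it (a point fixed in the world has none). Each returns a list of dicts, best first, with "p" (0 to 1); they miss things now and then, are a little off and sometimes report something else, mostly with a low value. They report only what shows in the picture. A call takes as long as a camera call. They do not tell look-alikes from the thing itself.
- optics.look_for(camera, name): "location" ([x, y, z] in m, in world coordinates, good to about 4 mm: the middle of the surface that is visible of it).
The state is a dict: "time_s": time; "joints": joint angles; "qd": joint speeds; "joint_torque": joint torques, N m; "tcp_pos": TCP position; "eef_rot": TCP orientation; "contact_force": force on the tool from outside, world axes, zero at the start; "moment": the same for the moment, N m; "gripper_width": finger opening in m; "gripper_force": force on a finger pad.
Only numpy, scipy, OpenCV 4.12 (cv2) and the standard library are available. Lean on these libraries where they do the work, as an engineer would, in place of code of your own. Each camera call takes 0.05 s, during which the arm holds its last target. There are 200 camera calls.

## Working session

There is one attempt and no reset: what is moved stays moved. The work goes in short steps, Python scripts to look and compute and a tool call to move; the robot and the scene stay as the last step left them, time stands still between calls to the robot, and variables do not carry over. Pictures are saved under pics/ and viewed, at most 10 in all, crops included, and the job is handed in when it is done.

Besides the shell and the picture viewer there is one more tool, called in YAML: its name, and indented under it one key for each argument. send_rows: Moves the arm, as the interface text tells. Shift numbers are shares of 150 mm and turn numbers shares of 90 degrees, none past 1 either way. Its arguments: {"type":"object","properties":{"moves":{"type":"array"},"newtons":{"type":"number"}},"required":["moves"]}

```bash
mkdir -p pics; cat > h.py <<'E'
import numpy as np, cv2
from plant import get_state, optics, order
def save(c,n):
    d=optics.capture(c); cv2.imwrite('pics/'+n,d['img'][:,:,::-1]); return d
def ray(d,px,z):
    K=np.array(d['intrinsics']);R=np.array(d['attitude']);o=np.array(d['origin'])
    v=R@np.linalg.inv(K)@np.array([px[0],px[1],1.]); return o+v*(z-o[2])/v[2]
def proj(d,p):
    K=np.array(d['intrinsics']);R=np.array(d['attitude']);o=np.array(d['origin'])
    q=K@(R.T@(np.array(p)-o)); return q[:2]/q[2]
E
python3 - <<'E'
from h import *
import pickle
np.set_printoptions(precision=3,suppress=True)
ds={}
for c in('scene','top'):
    d=save(c,c+'0.png'); ds[c]=d
    print(c,d['origin'],np.array(d['attitude']).tolist(),np.array(d['intrinsics']).tolist())
    for n in('camera','camera_grip','near_link','far_link','stand','tile','readout','button_top','cup','jar','spoon_rest','caliper','brush','spares'):
        for r in optics.look_for(c,n): print(n,round(r['p'],2),np.array(r['location']),proj(d,r['location']).round())
pickle.dump(ds,open('d0.pkl','wb'))
s=get_state();print(s['time_s'],s['tcp_pos'],s['eef_rot'],s['contact_force'])
a=cv2.imread('pics/scene0.png');b=cv2.imread('pics/top0.png')
E
```

```text
scene [ 0.946 -0.636  1.461] [-149.90963395670377, 0.15005326991629395, 33.641124518883856] [[520.0242640805654, 0.0, 282.63284620758543], [0.0, 520.0242640805654, 200.85652633388776], [0.0, 0.0, 1.0]]Traceback (most recent call last):
  File "<stdin>", line 9, in <module>
  File "h.py", line 10, in proj
    q=K@(R.T@(np.array(p)-o)); return q[:2]/q[2]
      ~^^~~~~~~~~~~~~~~~~~~~~
ValueError: matmul: Input operand 1 does not have enough dimensions (has 0, gufunc core with signature (n?,k),(k,m?)->(n?,m?) requires 1)
```

View pics/scene0.png

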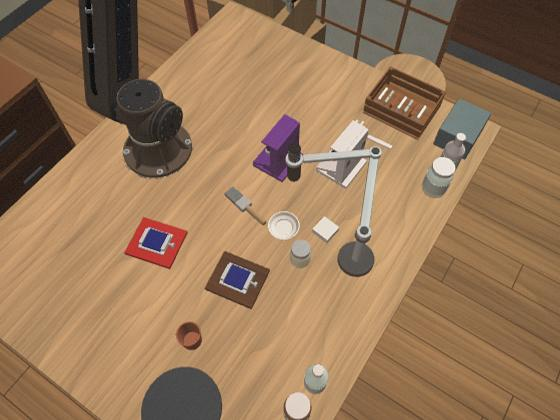

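```bash
cat > h.py <<'E'
import numpy as np, cv2
from scipy.spatial.transform import Rotation as Ro
from plant import get_state, optics, order
def save(c,n):
    d=optics.capture(c); cv2.imwrite('pics/'+n,d['img'][:,:,::-1]); return d
def cam(d):
    return np.array(d['intrinsics']),Ro.from_euler('xyz',d['attitude'],degrees=True).as_matrix(),np.array(d['origin'])
def ray(d,px,z):
    K,R,o=cam(d)
    v=R@np.linalg.inv(K)@np.array([px[0],px[1],1.]); return o+v*(z-o[2])/v[2]
def proj(d,p):
    K,R,o=cam(d)
    q=K@(R.T@(np.array(p)-o)); return q[:2]/q[2]
E
python3 - <<'E'
from h import *
import pickle
np.set_printoptions(precision=3,suppress=True)
ds={}
for c in('scene','top'):
    d=save(c,c+'0.png'); ds[c]=d
    print(c,d['origin'],d['attitude'],proj(d,[0,0,0]))
    for n in('camera','camera_grip','near_link','far_link','stand','tile','readout','button_top','cup','jar','spoon_rest','caliper','brush','spares'):
        for r in optics.look_for(c,n):
            if r['p']>.2: print(n,round(r['p'],2),np.array(r['location']),proj(d,r['location']).round())
pickle.dump(ds,open('d0.pkl','wb'))
s=get_state();print(s['time_s'],s['tcp_pos'],s['eef_rot'],s['contact_force'])
E
```

```text
scene [ 0.946 -0.636  1.461] [-149.91     0.15    33.641] [157.542 149.091]
camera 0.59 [0.494 0.09  0.223] [293. 159.]
camera_grip 0.65 [0.495 0.091 0.226] [293. 159.]
near_link 0.94 [0.644 0.121 0.202] [343. 180.]
far_link 0.82 [0.533 0.135 0.211] [312. 157.]
far_link 0.72 [0.648 0.119 0.202] [343. 181.]
far_link 0.65 [0.585 0.253 0.105] [344. 159.]
stand 0.93 [0.728 0.083 0.195] [361. 205.]
tile 0.88 [ 0.519 -0.246  0.059] [235. 277.]
tile 0.7 [ 0.245 -0.285  0.058] [154. 239.]
tile 0.63 [0.493 0.09  0.228] [292. 158.]
readout 0.83 [0.581 0.255 0.101] [344. 158.]
readout 0.79 [0.398 0.156 0.141] [278. 146.]
jar 0.98 [ 0.632 -0.087  0.079] [298. 251.]
spoon_rest 0.69 [0.531 0.132 0.215] [311. 157.]
spoon_rest 0.68 [ 0.523 -0.013  0.015] [282. 224.]
caliper 0.55 [0.614 0.45  0.005] [377. 140.]
brush 0.71 [ 0.376 -0.024  0.021] [241. 203.]
spares 0.62 [0.643 0.044 0.021] [324. 229.]
top [0.255 0.002 1.379] [-169.061   -0.019  -90.007] [278.818 379.082]
camera 0.81 [0.482 0.099 0.264] [241. 203.]
camera_grip 0.54 [0.481 0.101 0.265] [240. 203.]
camera_grip 0.43 [0.528 0.286 0.06 ] [18
[... 155 characters left out ...]
 0.248 -0.282  0.057] [374. 294.]
tile 0.76 [ 0.522 -0.244  0.059] [358. 203.]
readout 0.88 [0.555 0.277 0.064] [189. 192.]
readout 0.84 [0.364 0.176 0.169] [215. 251.]
readout 0.22 [0.554 0.446 0.007] [139. 196.]
button_top 0.53 [0.532 0.285 0.06 ] [186. 200.]
cup 0.87 [ 0.519 -0.458  0.037] [426. 205.]
jar 0.71 [ 0.622 -0.079  0.08 ] [305. 170.]
spoon_rest 0.68 [ 0.537 -0.016  0.01 ] [284. 202.]
caliper 0.91 [0.558 0.448 0.006] [139. 195.]
caliper 0.24 [0.674 0.143 0.212] [227. 139.]
brush 0.55 [ 0.368 -0.021  0.014] [285. 255.]
spares 0.86 [0.641 0.046 0.024] [264. 169.]
spares 0.64 [0.555 0.448 0.006] [139. 196.]
1.6 [0.157 0.656 0.193] [-179.999    0.     -13.451] [-0.624  0.685  0.048]
```

View pics/top0.png

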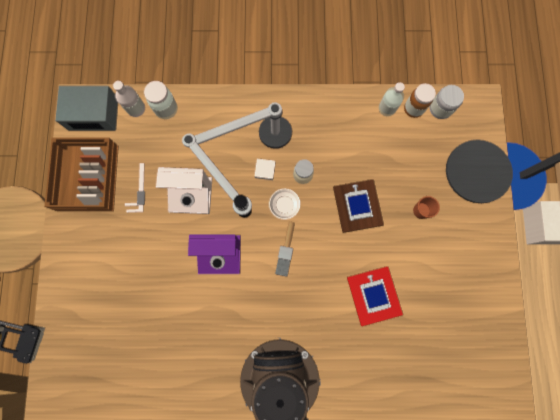

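The scene picture shows the barrel at (293,158), pivot bolts at (376,153) and (363,232), the walnut board with the tile at (238,278), and the white readout at (345,155). The top picture shows the barrel at (241,204), the walnut board's tile at (358,205), and the white readout's button at (187,200).

Candidates, by scene pixel:
- **Tile:** walnut board (238,278) or red board (156,240). I choose walnut.
- **Readout:** white (345,155) or purple (278,148). I choose white.

Next is one close composite crop to check these.

```bash
python3 - <<'E'
from h import *
import pickle
np.set_printoptions(precision=3,suppress=True)
ds=pickle.load(open('d0.pkl','rb'))
a=ds['scene']['img'];b=ds['top']['img']
def cr(im,x,y,w=66,h=50): return cv2.resize(im[y:y+h,x:x+w],(396,300),interpolation=cv2.INTER_CUBIC)
o=np.vstack([np.hstack([cr(a,270,130),cr(b,210,170)]),np.hstack([cr(a,318,115),cr(b,150,160)])])
cv2.imwrite('pics/crop1.png',o[:,:,::-1])
# tile blue centroids
for c,box in(('scene',(205,250,270,305)),('top',(335,180,385,232))):
    d=ds[c];x0,y0,x1,y1=box;im=d['img'][y0:y1,x0:x1].astype(int)
    m=(im[:,:,2]>im[:,:,0]+50)&(im[:,:,2]>90); ys,xs=np.nonzero(m);p=(xs.mean()+x0,ys.mean()+y0);print(c,'tile',p,m.sum(),ray(d,p,.058))
for c,p in(('scene',(363.5,232)),('top',(275,109))): print('S',ray(ds[c],p,.206))
for c,p in(('scene',(376,152.5)),('top',(188,140))): print('E',ray(ds[c],p,.218))
for c,p in(('scene',(293.5,157)),('top',(240.5,202))): print('C',ray(ds[c],p,.265))
for c,p in(('scene',(0,0)),('top',(187,200))): print('B',ray(ds[c],p,.060))
print(proj(ds['top'],[.157,.656,.25]),proj(ds['scene'],[.157,.656,.25]))
E
```

```text
scene tile (np.float64(236.76731301939057), np.float64(276.46537396121886)) 361 [ 0.522 -0.243  0.058]
top tile (np.float64(358.63141993957703), np.float64(204.10876132930514)) 331 [ 0.519 -0.245  0.058]
S [0.776 0.007 0.206]
S [0.765 0.011 0.206]
E [0.681 0.248 0.218]
E [0.669 0.252 0.218]
C [0.506 0.074 0.265]
C [0.483 0.099 0.265]
B [-0.971  0.187  0.06 ]
B [0.532 0.282 0.06 ]
[ 14.663 332.02 ] [300.503  -1.201]
```

View pics/crop1.png

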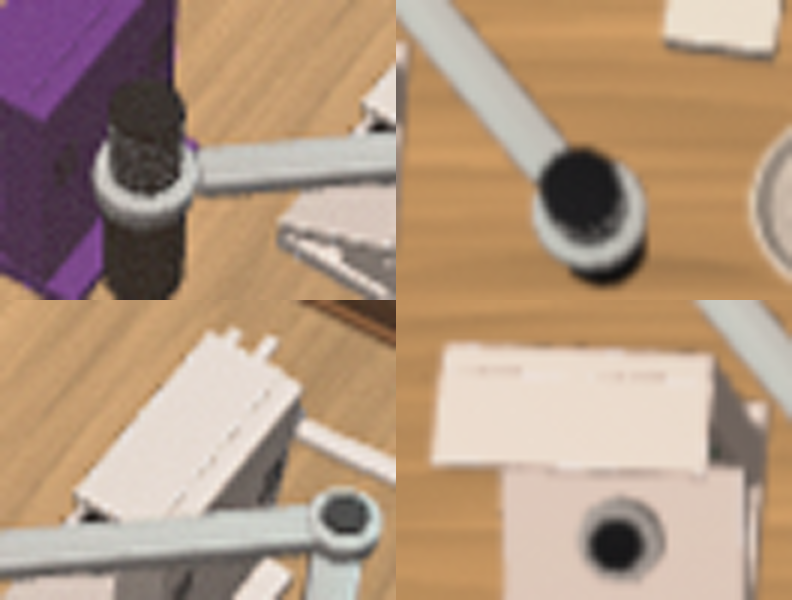

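The crop confirms both choices: the barrel top is at top-view pixel (241,201), and the white unit's button at (187,200) sits in front of its hood. I lift first, then traverse.

send_rows:
  moves:
    - {"slide":[0,0,-0.28],"turn":0,"gripper":1}
    - {"slide":[0,0,-0.55],"turn":0,"gripper":1}
    - {"slide":[0,0,-0.75],"turn":0,"gripper":1}
    - {"slide":[0.2,0.2,-0.75],"turn":0,"gripper":1}
    - {"slide":[0.4,0.4,-0.75],"turn":0,"gripper":1}
  newtons: 15

```text
time_s: 2.02
tcp_pos: [0.2003, 0.5867, 0.3072]
eef_rot: [-179.8, 0.0, -13.3]
contact_force: [1.0, 0.0, -1.4]
gripper_width: 0.088
gripper_force: 0.0
```

send_rows:
  moves:
    - {"slide":[0.17,0.18,0],"turn":0,"gripper":1}
    - {"slide":[0.34,0.36,0],"turn":0,"gripper":1}
    - {"slide":[0.51,0.54,0],"turn":0,"gripper":1}
    - {"slide":[0.68,0.72,0],"turn":0,"gripper":1}
    - {"slide":[0.86,0.9,0],"turn":0,"gripper":1}

```text
time_s: 2.43
tcp_pos: [0.2952, 0.4224, 0.3062]
eef_rot: [-180.0, -0.0, -13.4]
contact_force: [1.8, 0.4, 0.7]
gripper_width: 0.0875
gripper_force: 0.0
```

send_rows:
  moves:
    - {"slide":[0.17,0.18,0],"turn":0,"gripper":1}
    - {"slide":[0.34,0.36,0],"turn":0,"gripper":1}
    - {"slide":[0.51,0.54,0],"turn":0,"gripper":1}
    - {"slide":[0.68,0.72,0],"turn":0,"gripper":1}
    - {"slide":[0.86,0.9,0],"turn":0,"gripper":1}

```text
time_s: 2.85
tcp_pos: [0.3891, 0.2612, 0.3064]
eef_rot: [-179.9, -0.0, -13.4]
contact_force: [0.3, 0.8, 0.2]
gripper_width: 0.0877
gripper_force: 0.0
```

send_rows:
  moves:
    - {"slide":[0.17,0.18,0],"turn":0,"gripper":1}
    - {"slide":[0.34,0.36,0],"turn":0,"gripper":1}
    - {"slide":[0.51,0.54,0],"turn":0,"gripper":1}
    - {"slide":[0.68,0.72,0],"turn":0,"gripper":1}
    - {"slide":[0.68,0.72,0],"turn":0,"gripper":1}

```text
time_s: 3.27
tcp_pos: [0.4646, 0.1295, 0.306]
eef_rot: [179.9, -0.0, -13.7]
contact_force: [0.2, 1.5, -0.5]
gripper_width: 0.0876
gripper_force: 0.0
```

```bash
cat >> h.py <<'E'
def to(p):
    s=get_state(); R=Ro.from_euler('xyz',s['eef_rot'],degrees=True)
    print('t',round(s['time_s'],2),'tcp',np.round(s['tcp_pos'],4),np.round(s['eef_rot'],1),'F',np.round(s['contact_force'],1),'w',round(s['gripper_width'],4),'->frac',np.round(R.inv().apply(np.array(p)-s['tcp_pos'])/.15,3))
E
python3 - <<'E'
from h import *
import pickle
ds=pickle.load(open('d0.pkl','rb'))
for c,p in(('scene',(294.5,146.3)),('top',(241,201.2))): print('C',ray(ds[c],p,.265))
d=save('wrist','w1.png');print(d['origin'],d['attitude'])
for z in(.265,):
  print(proj(d,[.485,.098,z]))
for n in('camera','camera_grip'):
    for r in optics.look_for('wrist',n): print(n,r, proj(d,r['location']))
to([.485,.098,.224])
E
```

```text
C [0.4885925  0.10634505 0.265     ]
C [0.48543577 0.09820714 0.265     ]
[0.54044929 0.11185811 0.49604871] [ 1.63190938e+02 -8.27417603e-02 -1.03786913e+02]
[323.98263507 178.36294803]
camera {'location': [0.4925, 0.103, 0.2664], 'p': 0.86} [313.91164301 169.29384616]
camera_grip {'location': [0.4886, 0.1067, 0.2675], 'p': 0.58} [309.61706245 176.99558501]
t 3.42 tcp [0.4629 0.1335 0.3059] [-180.     0.   -13.6] F [ 0.3 -0.1 -0.5] w 0.0877 ->frac [0.199 0.196 0.546]
```

View pics/w1.png

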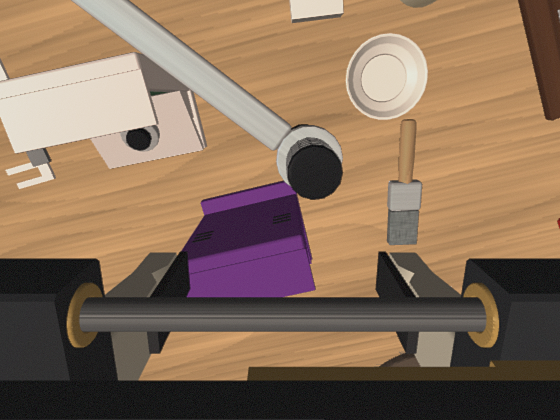

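The wrist view shows the barrel top at (315,171), matching the network at about (0.491, 0.103). The spoon rest and brush are clear of it.

```bash
python3 - <<'E'
from h import *
d=optics.capture('wrist');p=ray(d,(315,171),.265);print(p);to([p[0],p[1],.224])
E
```

```text
[0.48938337 0.10673122 0.265     ]
t 3.47 tcp [0.4627 0.1342 0.3059] [-180.     0.   -13.5] F [-0.8  0.2 -0.6] w 0.0875 ->frac [0.216 0.137 0.546]
```

send_rows:
  moves:
    - {"slide":[0.21,0.15,0],"turn":0,"gripper":1}
    - {"slide":[0.21,0.15,0.1],"turn":0,"gripper":1}
    - {"slide":[0.21,0.15,0.25],"turn":0,"gripper":1}
    - {"slide":[0.21,0.15,0.4],"turn":0,"gripper":1}
    - {"slide":[0.21,0.15,0.54],"turn":0,"gripper":1}

```text
time_s: 3.88
tcp_pos: [0.4877, 0.1061, 0.2239]
eef_rot: [-180.0, -0.0, -13.3]
contact_force: [1.0, 0.0, 0.3]
gripper_width: 0.0876
gripper_force: 0.0
```

send_rows:
  moves:
    - {"slide":[0,0,0],"turn":0,"gripper":0.3}
    - {"slide":[0,0,0],"turn":0,"gripper":0.3}
    - {"slide":[0,0,0],"turn":0,"gripper":0.3}
    - {"slide":[0,0,0],"turn":0,"gripper":0.3}
    - {"slide":[0,0,0],"turn":0,"gripper":0.3}
  newtons: 20

```text
time_s: 4.3
tcp_pos: [0.4888, 0.1055, 0.2263]
eef_rot: [-179.9, -0.1, -13.4]
contact_force: [0.1, 0.4, 0.1]
gripper_width: 0.0593
gripper_force: 0.0
```

send_rows:
  moves:
    - {"slide":[0,0,0],"turn":0,"gripper":0.3}
    - {"slide":[0,0,0],"turn":0,"gripper":0.3}
    - {"slide":[0,0,0],"turn":0,"gripper":0.3}
    - {"slide":[0,0,0],"turn":0,"gripper":0.3}
    - {"slide":[0,0,0],"turn":0,"gripper":0.3}

```text
time_s: 4.72
tcp_pos: [0.4883, 0.1046, 0.2251]
eef_rot: [180.0, -0.0, -13.5]
contact_force: [-0.0, -1.5, 2.5]
gripper_width: 0.0348
gripper_force: 20.0
```

```bash
python3 - <<'E'
from h import *
d=save('scene','s2.png');e=save('top','t2.png')
to([.520,-.244,.225])
o=np.hstack([cv2.resize(d['img'][100:200,240:340],(400,400)),cv2.resize(e['img'][150:250,190:290],(400,400))]);cv2.imwrite('pics/c2.png',o[:,:,::-1])
E
```

```text
t 4.82 tcp [0.4883 0.1046 0.2251] [180.   -0.  -13.5] F [-1.2 -1.2  3.1] w 0.035 ->frac [7.470e-01 2.211e+00 1.000e-03]
```

View pics/c2.png

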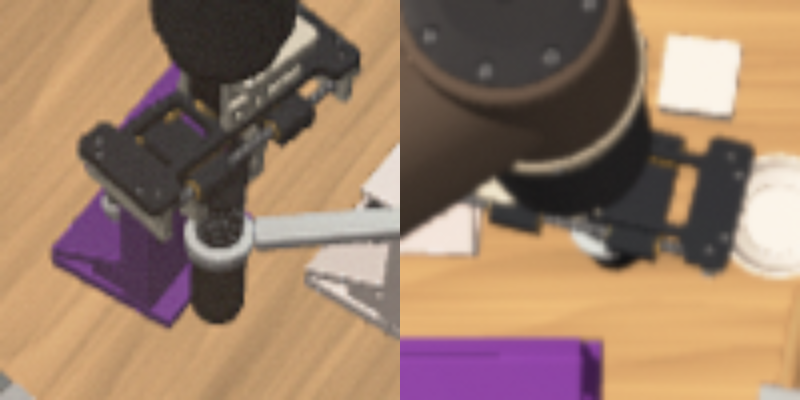

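Gripped at 35 mm width. Swinging the camera to the tile at (0.520, -0.244).

send_rows:
  moves:
    - {"slide":[0.05,0.147,0],"turn":0,"gripper":0.3}
    - {"slide":[0.1,0.295,0],"turn":0,"gripper":0.3}
    - {"slide":[0.15,0.442,0],"turn":0,"gripper":0.3}
    - {"slide":[0.2,0.59,0],"turn":0,"gripper":0.3}
    - {"slide":[0.25,0.737,0],"turn":0,"gripper":0.3}

```text
time_s: 5.23
tcp_pos: [0.4994, -0.0116, 0.2251]
eef_rot: [-179.9, -0.0, -13.4]
contact_force: [-0.5, 3.3, 2.1]
gripper_width: 0.0352
gripper_force: 20.0
```

send_rows:
  moves:
    - {"slide":[0.05,0.147,0],"turn":0,"gripper":0.3}
    - {"slide":[0.1,0.295,0],"turn":0,"gripper":0.3}
    - {"slide":[0.15,0.442,0],"turn":0,"gripper":0.3}
    - {"slide":[0.2,0.59,0],"turn":0,"gripper":0.3}
    - {"slide":[0.25,0.737,0],"turn":0,"gripper":0.3}

```text
time_s: 5.65
tcp_pos: [0.5114, -0.1276, 0.2251]
eef_rot: [-179.9, -0.2, -13.4]
contact_force: [3.1, 6.0, 0.5]
gripper_width: 0.035
gripper_force: 20.0
```

send_rows:
  moves:
    - {"slide":[0.08,0.22,0],"turn":0,"gripper":0.3}
    - {"slide":[0.16,0.44,0],"turn":0,"gripper":0.3}
    - {"slide":[0.22,0.65,0],"turn":0,"gripper":0.3}
    - {"slide":[0.25,0.737,0],"turn":0,"gripper":0.3}
    - {"slide":[0.25,0.737,0],"turn":0,"gripper":0.3}

```text
time_s: 6.07
tcp_pos: [0.5213, -0.247, 0.225]
eef_rot: [179.9, -0.1, -13.6]
contact_force: [-1.7, -3.9, 4.1]
gripper_width: 0.035
gripper_force: 20.0
```

```bash
python3 - <<'E'
from h import *
d=save('scene','s3.png');e=save('top','t3.png')
to([.520,-.244,.225])
o=np.hstack([cv2.resize(d['img'][210:310,190:290],(400,400)),cv2.resize(e['img'][150:250,310:410],(400,400))]);cv2.imwrite('pics/c3.png',o[:,:,::-1])
E
```

```text
t 6.17 tcp [ 0.5202 -0.2452  0.2251] [179.9   0.  -13.5] F [-2.8 -3.8  3.6] w 0.035 ->frac [-0.003 -0.008  0.001]
```

View pics/c3.png

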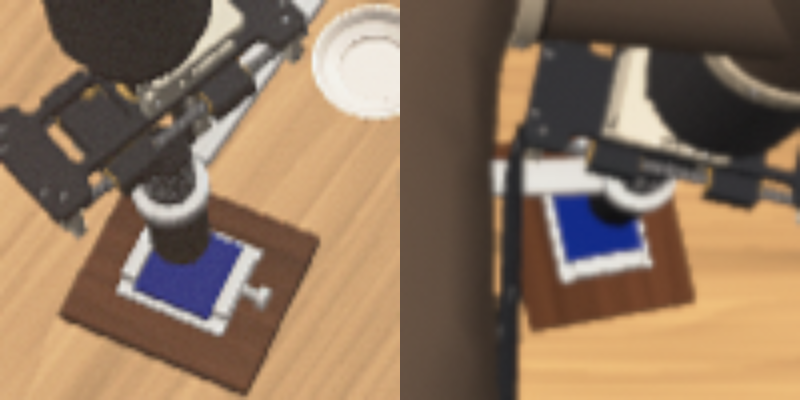

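Camera stands over the tile in the scene crop (collar at about (170,187), lens over the blue square). Releasing, lifting and rechecking with a clear view.

send_rows:
  moves:
    - {"slide":[0,0,0],"turn":0,"gripper":0.9}
    - {"slide":[0,0,0],"turn":0,"gripper":0.9}
    - {"slide":[0,0,0],"turn":0,"gripper":0.9}
    - {"slide":[0,0,0],"turn":0,"gripper":0.9}
    - {"slide":[0,0,0],"turn":0,"gripper":0.9}

```text
time_s: 6.58
tcp_pos: [0.5206, -0.2431, 0.2247]
eef_rot: [-180.0, 0.0, -13.4]
contact_force: [0.7, -0.4, -0.8]
gripper_width: 0.0627
gripper_force: 0.0
```

send_rows:
  moves:
    - {"slide":[0,0,-0.1],"turn":0,"gripper":0.9}
    - {"slide":[0,0,-0.3],"turn":0,"gripper":0.9}
    - {"slide":[0,0,-0.5],"turn":0,"gripper":0.9}
    - {"slide":[-0.2,-0.2,-0.6],"turn":0,"gripper":0.9}
    - {"slide":[-0.3,-0.4,-0.6],"turn":0,"gripper":0.9}

```text
time_s: 7.0
tcp_pos: [0.4911, -0.1755, 0.3179]
eef_rot: [-180.0, -0.2, -13.6]
contact_force: [1.4, 1.0, 0.1]
gripper_width: 0.0787
gripper_force: 0.0
```

```bash
python3 - <<'E'
from h import *
d=save('scene','s4.png');e=save('top','t4.png');w=save('wrist','w4.png')
for c in('scene','wrist'):
  for n in('camera','camera_grip','tile'):
    for r in optics.look_for(c,n): print(c,n,r)
to([.520,-.244,.225])
o=np.hstack([cv2.resize(d['img'][210:310,190:290],(400,400)),cv2.resize(w['img'],(400,300))[:,:].copy() if 0 else cv2.copyMakeBorder(cv2.resize(w['img'],(400,300)),0,100,0,0,cv2.BORDER_CONSTANT)]);cv2.imwrite('pics/c4.png',o[:,:,::-1])
import pickle;pickle.dump([d,e,w],open('d4.pkl','wb'))
print(proj(d,[.52,-.244,.265]),proj(w,[.52,-.244,.265]))
E
```

```text
scene camera {'location': [0.5284, -0.2513, 0.2391], 'p': 0.59}
scene camera_grip {'location': [0.5311, -0.2475, 0.2384], 'p': 0.7}
scene tile {'location': [0.2476, -0.2821, 0.0526], 'p': 0.88}
scene tile {'location': [0.5273, -0.2548, 0.0584], 'p': 0.86}
scene tile {'location': [0.53, -0.2524, 0.2376], 'p': 0.6}
scene tile {'location': [0.5254, -0.0141, 0.0136], 'p': 0.26}
wrist camera {'location': [0.5258, -0.242, 0.2629], 'p': 0.6}
wrist camera_grip {'location': [0.5235, -0.2382, 0.2663], 'p': 0.96}
wrist camera_grip {'location': [0.5303, -0.0661, 0.2106], 'p': 0.3}
wrist tile {'location': [0.5376, -0.2323, 0.0579], 'p': 0.72}
t 7.45 tcp [ 0.4907 -0.1756  0.3142] [ 1.80e+02  1.00e-01 -1.35e+01] F [-0.6  0.3  0.1] w 0.079 ->frac [0.297 0.397 0.595]
[229.58863319 245.56385521] [381.54633442 147.08109651]
```

View pics/c4.png

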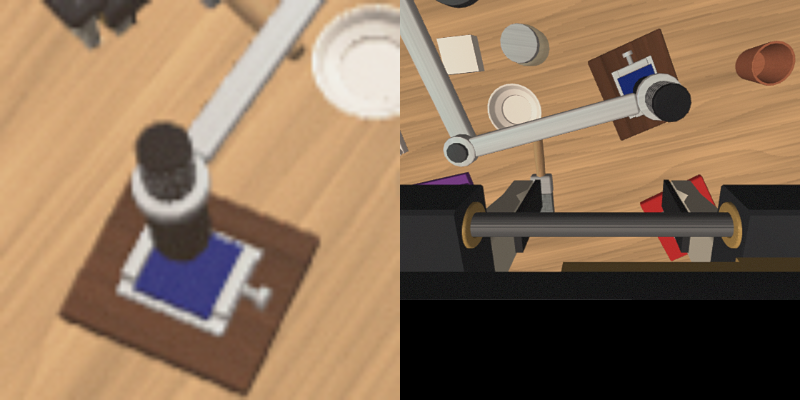

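```bash
python3 - <<'E'
from h import *
import pickle
d,e,w=pickle.load(open('d4.pkl','rb'))
print(ray(d,(231,245.2),.265),ray(w,(378.5,144),.265))
# dark-circle fit in wrist
g=cv2.cvtColor(w['img'],cv2.COLOR_RGB2GRAY)[100:200,330:430]
m=(g<45).astype(np.uint8); n,l,st,ce=cv2.connectedComponentsWithStats(m); i=1+st[1:,4].argmax();print(st[i],ce[i]+[330,100])
d=save('top','t5.png')
for n in('readout','button_top'):
  for r in optics.look_for('top',n): print(n,r)
E
```

```text
[ 0.52237501 -0.24120564  0.265     ] [ 0.52241386 -0.24239923  0.265     ]
[  23   17   54   54 2276] [379.52108963 143.09885764]
readout {'location': [0.5574, 0.2772, 0.0604], 'p': 0.93}
readout {'location': [0.3661, 0.1858, 0.1705], 'p': 0.8}
button_top {'location': [0.3449, 0.1865, 0.0599], 'p': 0.6}
button_top {'location': [0.5292, 0.2871, 0.0606], 'p': 0.42}
```

Camera axis is about (0.522, -0.242), 3 mm off the tile centre, which is within 12 mm. Next, go towards the readout, staying high and shutting the fingers.

send_rows:
  moves:
    - {"slide":[0,0,-0.2],"turn":0,"gripper":0}
    - {"slide":[0,-0.2,-0.2],"turn":0,"gripper":0}
    - {"slide":[0,-0.4,-0.2],"turn":0,"gripper":0}
    - {"slide":[0,-0.65,-0.2],"turn":0,"gripper":0}
    - {"slide":[0,-0.9,-0.2],"turn":0,"gripper":0}

```text
time_s: 8.02
tcp_pos: [0.5222, -0.043, 0.345]
eef_rot: [-180.0, -0.0, -13.6]
contact_force: [0.7, -0.3, -0.1]
gripper_width: 0.0509
gripper_force: 0.0
```

send_rows:
  moves:
    - {"slide":[0,-0.2,0],"turn":0,"gripper":0}
    - {"slide":[0,-0.4,0],"turn":0,"gripper":0}
    - {"slide":[0,-0.6,0],"turn":0,"gripper":0}
    - {"slide":[0,-0.8,0],"turn":0,"gripper":0}
    - {"slide":[0,-1,0],"turn":0,"gripper":0}

```text
time_s: 8.43
tcp_pos: [0.5573, 0.1034, 0.3447]
eef_rot: [180.0, 0.0, -13.5]
contact_force: [1.7, -0.5, 0.6]
gripper_width: 0.018
gripper_force: 0.0
```

send_rows:
  moves:
    - {"slide":[0,-0.2,0],"turn":0,"gripper":0}
    - {"slide":[0,-0.4,0],"turn":0,"gripper":0}
    - {"slide":[0,-0.6,0],"turn":0,"gripper":0}
    - {"slide":[0,-0.8,0],"turn":0,"gripper":0}
    - {"slide":[0,-1,0],"turn":0,"gripper":0}

```text
time_s: 8.85
tcp_pos: [0.5923, 0.2492, 0.3445]
eef_rot: [180.0, 0.0, -13.5]
contact_force: [0.7, -0.6, 0.5]
gripper_width: 0.0006
gripper_force: 0.0
```

```bash
python3 - <<'E'
from h import *
to([.75,.40,.344])
print(np.round(get_state()['joints'],2))
w=save('wrist','w5.png')
for n in('readout','button_top'):
  for r in optics.look_for('wrist',n): print(n,r,proj(w,r['location']))
E
```

```text
t 8.85 tcp [0.5923 0.2492 0.3445] [180.    0.  -13.5] F [ 0.7 -0.6  0.5] w 0.0006 ->frac [ 0.788 -1.222  0.003]
[ 40.19  14.5   11.35   0.   -86.87  36.33]
readout {'location': [0.5903, 0.2803, 0.1707], 'p': 0.64} [253.29604196 185.55129956]
readout {'location': [0.4239, 0.1657, 0.012], 'p': 0.61} [362.26533755 247.74857312]
```

View pics/w5.png

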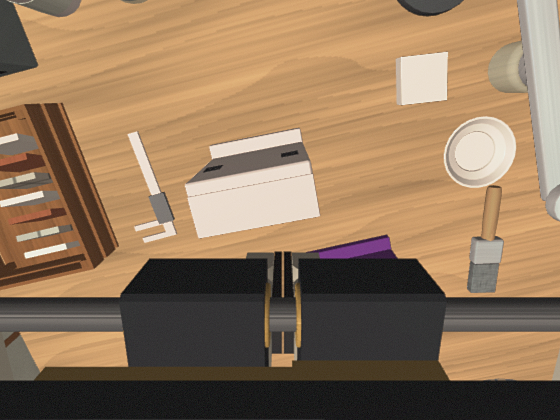

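The wrist view shows the readout's hood with its front edge from (187,197) to (318,215), hiding the button from here. A vertical tool's body would meet the hood, so I test high in free space how the arm behaves at its reach limit, to see whether tilt is attainable there.

send_rows:
  moves:
    - {"slide":[0.2,-0.15,0],"turn":0,"gripper":0}
    - {"slide":[0.4,-0.3,0],"turn":0,"gripper":0}
    - {"slide":[0.6,-0.45,0],"turn":0,"gripper":0}
    - {"slide":[0.8,-0.6,0],"turn":0,"gripper":0}
    - {"slide":[1,-0.75,0],"turn":0,"gripper":0}

```text
time_s: 9.42
tcp_pos: [0.7655, 0.3217, 0.3453]
eef_rot: [-180.0, -0.0, -13.5]
contact_force: [1.2, 0.3, 1.5]
gripper_width: 0.0004
gripper_force: 0.0
```

send_rows:
  moves:
    - {"slide":[0.2,-0.15,0],"turn":0,"gripper":0}
    - {"slide":[0.4,-0.3,0],"turn":0,"gripper":0}
    - {"slide":[0.6,-0.45,0],"turn":0,"gripper":0}
    - {"slide":[0.6,-0.45,0],"turn":0,"gripper":0}
    - {"slide":[0.6,-0.45,0],"turn":0,"gripper":0}

```text
time_s: 9.83
tcp_pos: [0.8528, 0.3599, 0.3232]
eef_rot: [179.9, -0.2, -13.5]
contact_force: [-0.0, 0.2, 1.1]
gripper_width: 0.0005
gripper_force: 0.0
```

```bash
python3 - <<'E'
from h import *
to([.75,.40,.344])
print(np.round(get_state()['joints'],2))
E
```

```text
t 9.83 tcp [0.8528 0.3599 0.3232] [179.9  -0.2 -13.5] F [-0.   0.2  1.1] w 0.0005 ->frac [-0.728 -0.1   -0.142]
[  34.95   51.3    71.3     0.26 -109.95   41.64]
```

```bash
python3 - <<'E'
from h import *
w=optics.capture('wrist');s=get_state();R=Ro.from_euler('xyz',s['eef_rot'],degrees=True)
P=lambda v:proj(w,R.apply(v)+s['tcp_pos']).round().astype(int)
for v in [(0,0,0),(.0095,0,0),(-.0095,0,0),(.0095,0,-.066),(.0095,.021,0),(.0095,.021,-.066),(.039,.0965,-.066),(.039,.05,-.066),(.039,.05,-.1),(-.039,.05,-.066),(.02,.05,-.066),(.02,.05,-.1),(.02,.05,-.05),(.01,.05,-.05)]: print(v,P(v))
print(ray(w,(280,210),0))
E
```

```text
(0, 0, 0) [283 247]
(0.0095, 0, 0) [283 231]
(-0.0095, 0, 0) [283 264]
(0.0095, 0, -0.066) [285 297]
(0.0095, 0.021, 0) [324 230]
(0.0095, 0.021, -0.066) [345 297]
(0.039, 0.0965, -0.066) [577 217]
(0.039, 0.05, -0.066) [437 218]
(0.039, 0.05, -0.1) [493 263]
(-0.039, 0.05, -0.066) [412 406]
(0.02, 0.05, -0.066) [430 270]
(0.02, 0.05, -0.1) [481 330]
(0.02, 0.05, -0.05) [414 251]
(0.01, 0.05, -0.05) [411 274]
[0.77599045 0.38186976 0.        ]
```

```bash
python3 -c "
import cv2
a=cv2.imread('pics/w5.png')[235:420,90:470];cv2.imwrite('pics/w5c.png',cv2.resize(a,None,fx=2.1,fy=2.1,interpolation=cv2.INTER_CUBIC))"
```

```text
(no output)
```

View pics/w5c.png

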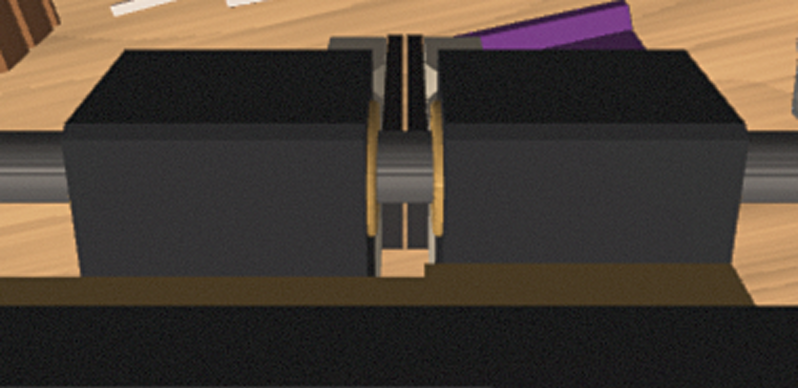

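```bash
python3 - <<'E'
from h import *
import pickle
np.set_printoptions(precision=3,suppress=True)
t=pickle.load(open('d0.pkl','rb'))['top'];w=optics.capture('wrist');s=get_state();R=Ro.from_euler('xyz',s['eef_rot'],degrees=True)
print('hood edge',ray(t,(150+36/6,187.2),.171),ray(t,(150+309/6,188.7),.171))
print('rear edge',ray(t,(150+50/6,160+46/6),.171))
print('purple rear',ray(t,(189,235),.171),ray(t,(236,235),.171),'front',ray(t,(241,273),.02),ray(t,(198,273),.02))
for z in(-.1,-.12,-.13,-.14,-.15):print(z,[proj(w,R.apply((x,0,z))+s['tcp_pos'])[1].round() for x in(.02,.03,.039)])
im=optics.capture('top')['img'][120:270,130:330];cv2.imwrite('pics/t6.png',cv2.resize(im,(800,600))[:,:,::-1])
B=np.array([.530,.284,.060])
to([.475,.286,.323])
E
```

```text
hood edge [0.545 0.347 0.171] [0.541 0.219 0.171]
rear edge [0.603 0.344 0.171]
purple rear [0.409 0.249 0.171] [0.409 0.119 0.171] front [0.311 0.116 0.02 ] [0.311 0.248 0.02 ]
-0.1 [np.float64(327.0), np.float64(293.0), np.float64(261.0)]
-0.12 [np.float64(384.0), np.float64(344.0), np.float64(305.0)]
-0.13 [np.float64(424.0), np.float64(380.0), np.float64(337.0)]
-0.14 [np.float64(477.0), np.float64(428.0), np.float64(380.0)]
-0.15 [np.float64(550.0), np.float64(496.0), np.float64(441.0)]
t 9.98 tcp [0.853 0.36  0.339] [-179.4   -1.1  -13.5] F [-1.6 -0.   1.5] w 0.0003 ->frac [-2.337  1.068  0.047]
```

Hood front edge is x≈0.543, the button centre about (0.529, 0.284), and the readout's yaw about -2°. The tilt isn't usable. However, the gripper's visible lower part (carriages) is only about ±24 mm deep, so a vertical press on the front half of the cap looks possible. I go back and align yaw.

send_rows:
  moves:
    - {"slide":[-0.15,0.07,0],"turn":0,"gripper":0}
    - {"slide":[-0.3,0.15,0],"turn":0,"gripper":0}
    - {"slide":[-0.45,0.22,0],"turn":0,"gripper":0}
    - {"slide":[-0.6,0.3,0],"turn":0,"gripper":0}
    - {"slide":[-0.77,0.37,0],"turn":0,"gripper":0}

```text
time_s: 10.4
tcp_pos: [0.7268, 0.333, 0.3395]
eef_rot: [-179.1, -1.3, -13.5]
contact_force: [-0.4, 1.3, 1.2]
gripper_width: 0.0006
gripper_force: 0.0
```

send_rows:
  moves:
    - {"slide":[-0.15,0.07,0],"turn":0,"gripper":0}
    - {"slide":[-0.3,0.15,0],"turn":0,"gripper":0}
    - {"slide":[-0.45,0.22,0],"turn":0,"gripper":0}
    - {"slide":[-0.6,0.3,0],"turn":0,"gripper":0}
    - {"slide":[-0.77,0.37,0],"turn":0,"gripper":0}

```text
time_s: 10.82
tcp_pos: [0.6018, 0.3064, 0.3365]
eef_rot: [-179.0, -1.2, -13.5]
contact_force: [-0.0, 0.6, 0.9]
gripper_width: 0.0003
gripper_force: 0.0
```

send_rows:
  moves:
    - {"slide":[-0.15,0.07,0],"turn":-0.05,"gripper":0}
    - {"slide":[-0.3,0.15,0],"turn":-0.1,"gripper":0}
    - {"slide":[-0.45,0.22,0],"turn":-0.13,"gripper":0}
    - {"slide":[-0.6,0.3,0],"turn":-0.13,"gripper":0}
    - {"slide":[-0.77,0.37,0],"turn":-0.13,"gripper":0}

```text
time_s: 11.23
tcp_pos: [0.4766, 0.2795, 0.3335]
eef_rot: [-179.2, -1.3, -1.8]
contact_force: [-0.9, 0.4, -0.1]
gripper_width: 0.0006
gripper_force: 0.0
```

```bash
python3 - <<'E'
from h import *
w=save('wrist','w7.png')
to([.488,.285,.09])
print(np.round(get_state()['joints'],1))
for n in('button_top','readout'):
  for r in optics.look_for('wrist',n): print(n,r,proj(w,r['location']).round())
E
```

```text
t 11.28 tcp [0.473  0.2785 0.3346] [-179.1   -1.3   -1.8] F [-4.7 -2.  -1.8] w 0.0006 ->frac [ 0.061 -0.021  1.633]
[ 51.4   4.   -2.9   0.5 -81.7  36.8]
button_top {'location': [0.5316, 0.2838, 0.0545], 'p': 0.73} [281. 120.]
readout {'location': [0.5665, 0.2844, 0.1716], 'p': 0.75} [277.  86.]
readout {'location': [0.4159, 0.1846, 0.1282], 'p': 0.58} [372. 226.]
```

View pics/w7.png

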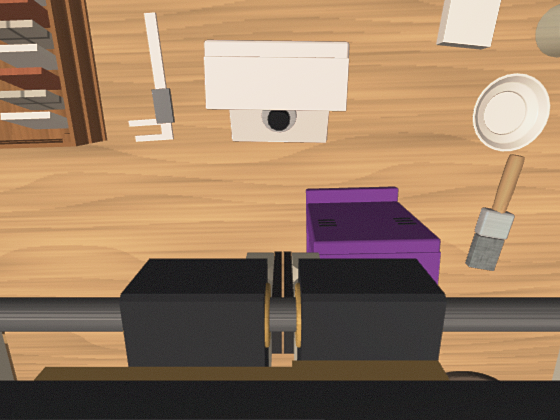

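Useful: the tilt picked up at the reach limit (about 1.6°, tip outward) persisted back inside the reach. Overreaching along +x can therefore build the tilt needed for a press at right angles. The wrist view shows the button at (279,119) in front of the hood edge (row 109).

send_rows:
  moves:
    - {"slide":[0.2,0.2,0],"turn":0,"gripper":0}
    - {"slide":[0.35,0.4,0],"turn":0,"gripper":0}
    - {"slide":[0.5,0.6,0],"turn":0,"gripper":0}
    - {"slide":[0.7,0.8,0],"turn":0,"gripper":0}
    - {"slide":[0.9,0.95,0],"turn":0,"gripper":0}

```text
time_s: 11.8
tcp_pos: [0.6094, 0.1311, 0.334]
eef_rot: [-179.5, -1.3, -1.8]
contact_force: [0.3, 1.9, 0.7]
gripper_width: 0.0005
gripper_force: 0.0
```

send_rows:
  moves:
    - {"slide":[0.2,0.2,0],"turn":0,"gripper":0}
    - {"slide":[0.4,0.4,0],"turn":0,"gripper":0}
    - {"slide":[0.6,0.6,0],"turn":0,"gripper":0}
    - {"slide":[0.8,0.8,0],"turn":0,"gripper":0}
    - {"slide":[1,0.9,0],"turn":0,"gripper":0}

```text
time_s: 12.22
tcp_pos: [0.7552, -0.0104, 0.3357]
eef_rot: [-179.6, -1.3, -1.9]
contact_force: [1.3, 1.2, 0.9]
gripper_width: 0.0003
gripper_force: 0.0
```

send_rows:
  moves:
    - {"slide":[0.25,0,0],"turn":0,"gripper":0}
    - {"slide":[0.5,0,0],"turn":0,"gripper":0}
    - {"slide":[0.75,0,0],"turn":0,"gripper":0}
    - {"slide":[1,0,0],"turn":0,"gripper":0}
    - {"slide":[1,0,0],"turn":0,"gripper":0}

```text
time_s: 12.63
tcp_pos: [0.9078, -0.0122, 0.3284]
eef_rot: [-179.7, -0.8, -1.8]
contact_force: [0.6, 0.1, -4.8]
gripper_width: 0.0003
gripper_force: 0.0
```

send_rows:
  moves:
    - {"slide":[0.25,0,0],"turn":0,"gripper":0}
    - {"slide":[0.5,0,0],"turn":0,"gripper":0}
    - {"slide":[0.75,0,0],"turn":0,"gripper":0}
    - {"slide":[1,0,0],"turn":0,"gripper":0}
    - {"slide":[1,0,0],"turn":0,"gripper":0}

```text
time_s: 13.05
tcp_pos: [0.9648, -0.0148, 0.2982]
eef_rot: [-179.9, -3.4, -1.8]
contact_force: [0.3, 0.2, 1.1]
gripper_width: 0.0001
gripper_force: 0.0
```

```bash
cat >> h.py <<'E'
def axes():
    s=get_state(); M=Ro.from_euler('xyz',s['eef_rot'],degrees=True).as_matrix()
    print('tool x',M[:,0].round(3),'y',M[:,1].round(3),'z',M[:,2].round(3),'j',np.round(s['joints'],1))
E
python3 - <<'E'
from h import *
to([.48,.285,.3]);axes()
E
```

```text
t 13.05 tcp [ 0.9648 -0.0148  0.2982] [-179.9   -3.4   -1.8] F [0.3 0.2 1.1] w 0.0001 ->frac [-3.286 -1.897 -0.205]
tool x [ 0.998 -0.031  0.06 ] y [-0.031 -1.    -0.002] z [ 0.06   0.001 -0.998] j [  10.9   53.2   71.7    0.6 -105.1   77.5]
```

send_rows:
  moves:
    - {"slide":[1,0,-0.3],"turn":0,"gripper":0}
    - {"slide":[1,0,-0.3],"turn":0,"gripper":0}
    - {"slide":[1,0,-0.3],"turn":0,"gripper":0}
    - {"slide":[1,0,-0.3],"turn":0,"gripper":0}
    - {"slide":[1,0,-0.3],"turn":0,"gripper":0}

```text
time_s: 13.47
tcp_pos: [0.9877, -0.0167, 0.2876]
eef_rot: [179.9, -5.7, -1.8]
contact_force: [-0.3, -0.3, -0.9]
gripper_width: 0.0004
gripper_force: 0.0
```

send_rows:
  moves:
    - {"slide":[1,0,-0.3],"turn":0,"gripper":0}
    - {"slide":[1,0,-0.3],"turn":0,"gripper":0}
    - {"slide":[1,0,-0.3],"turn":0,"gripper":0}
    - {"slide":[1,0,-0.3],"turn":0,"gripper":0}
    - {"slide":[1,0,-0.3],"turn":0,"gripper":0}

```text
time_s: 13.88
tcp_pos: [1.0085, -0.0189, 0.2815]
eef_rot: [179.7, -8.0, -1.8]
contact_force: [1.0, -0.1, 0.6]
gripper_width: 0.0008
gripper_force: 0.0
```

```bash
python3 - <<'E'
from h import *
to([.48,.285,.3]);axes()
E
```

```text
t 13.88 tcp [ 1.0085 -0.0189  0.2815] [179.7  -8.   -1.8] F [ 1.  -0.1  0.6] w 0.0008 ->frac [-3.532 -1.913 -0.629]
tool x [ 0.99  -0.03   0.139] y [-0.031 -0.999  0.005] z [ 0.138 -0.009 -0.99 ] j [ 10.7  54.7  71.7   2.  -99.3  78. ]
```

send_rows:
  moves:
    - {"slide":[1,0,-0.4],"turn":0,"gripper":0}
    - {"slide":[1,0,-0.4],"turn":0,"gripper":0}
    - {"slide":[1,0,-0.4],"turn":0,"gripper":0}
    - {"slide":[1,0,-0.4],"turn":0,"gripper":0}
    - {"slide":[1,0,-0.4],"turn":0,"gripper":0}

```text
time_s: 14.3
tcp_pos: [1.0219, -0.0205, 0.2923]
eef_rot: [179.5, -10.4, -1.7]
contact_force: [-0.0, 0.5, -0.5]
gripper_width: 0.0008
gripper_force: 0.0
```

send_rows:
  moves:
    - {"slide":[1,0,-0.4],"turn":0,"gripper":0}
    - {"slide":[1,0,-0.4],"turn":0,"gripper":0}
    - {"slide":[1,0,-0.4],"turn":0,"gripper":0}
    - {"slide":[1,0,-0.4],"turn":0,"gripper":0}
    - {"slide":[1,0,-0.4],"turn":0,"gripper":0}

```text
time_s: 14.72
tcp_pos: [1.0338, -0.0217, 0.3072]
eef_rot: [179.2, -12.9, -1.7]
contact_force: [0.4, 0.4, -0.3]
gripper_width: 0.0001
gripper_force: 0.0
```

send_rows:
  moves:
    - {"slide":[1,0,-0.4],"turn":0,"gripper":0}
    - {"slide":[1,0,-0.4],"turn":0,"gripper":0}
    - {"slide":[1,0,-0.4],"turn":0,"gripper":0}
    - {"slide":[1,0,-0.4],"turn":0,"gripper":0}
    - {"slide":[1,0,-0.4],"turn":0,"gripper":0}

```text
time_s: 15.13
tcp_pos: [1.0438, -0.0226, 0.3257]
eef_rot: [179.0, -15.4, -1.7]
contact_force: [-0.4, -0.0, -0.5]
gripper_width: 0.0005
gripper_force: 0.0
```

```bash
python3 - <<'E'
from h import *
to([.48,.285,.3]);axes()
E
```

```text
t 15.13 tcp [ 1.0438 -0.0226  0.3257] [179.  -15.4  -1.7] F [-0.4 -0.  -0.5] w 0.0005 ->frac [-3.726 -1.925 -0.879]
tool x [ 0.964 -0.028  0.265] y [-0.034 -0.999  0.017] z [ 0.264 -0.025 -0.964] j [ 11.1  53.   71.7   4.3 -93.8  78. ]
```

send_rows:
  moves:
    - {"slide":[1,0,-0.3],"turn":0,"gripper":0}
    - {"slide":[1,0,-0.3],"turn":0,"gripper":0}
    - {"slide":[1,0,-0.3],"turn":0,"gripper":0}
    - {"slide":[1,0,-0.3],"turn":0,"gripper":0}
    - {"slide":[1,0,-0.3],"turn":0,"gripper":0}

```text
time_s: 15.55
tcp_pos: [1.0572, -0.0234, 0.3375]
eef_rot: [178.8, -17.8, -1.6]
contact_force: [-0.5, 0.2, 0.2]
gripper_width: 0.0004
gripper_force: 0.0
```

send_rows:
  moves:
    - {"slide":[1,0,-0.3],"turn":0,"gripper":0}
    - {"slide":[1,0,-0.3],"turn":0,"gripper":0}
    - {"slide":[1,0,-0.3],"turn":0,"gripper":0}
    - {"slide":[1,0,-0.3],"turn":0,"gripper":0}
    - {"slide":[1,0,-0.3],"turn":0,"gripper":0}

```text
time_s: 15.97
tcp_pos: [1.0685, -0.0239, 0.3545]
eef_rot: [178.5, -20.3, -1.6]
contact_force: [0.6, 0.7, -1.0]
gripper_width: 0.0007
gripper_force: 0.0
```

send_rows:
  moves:
    - {"slide":[1,0,-0.3],"turn":0,"gripper":0}
    - {"slide":[1,0,-0.3],"turn":0,"gripper":0}
    - {"slide":[1,0,-0.3],"turn":0,"gripper":0}
    - {"slide":[1,0,-0.3],"turn":0,"gripper":0}
    - {"slide":[1,0,-0.3],"turn":0,"gripper":0}

```text
time_s: 16.38
tcp_pos: [1.0779, -0.024, 0.3754]
eef_rot: [178.2, -22.9, -1.5]
contact_force: [0.4, -0.9, -0.0]
gripper_width: 0.0007
gripper_force: 0.0
```

send_rows:
  moves:
    - {"slide":[1,0,-0.3],"turn":0,"gripper":0}
    - {"slide":[1,0,-0.3],"turn":0,"gripper":0}
    - {"slide":[1,0,-0.3],"turn":0,"gripper":0}
    - {"slide":[1,0,-0.3],"turn":0,"gripper":0}
    - {"slide":[1,0,-0.3],"turn":0,"gripper":0}

```text
time_s: 16.8
tcp_pos: [1.085, -0.0239, 0.3993]
eef_rot: [178.0, -25.4, -1.4]
contact_force: [-0.6, -0.3, -0.1]
gripper_width: 0.0006
gripper_force: 0.0
```

```bash
python3 - <<'E'
from h import *
to([.48,.285,.3]);axes()
E
```

```text
t 16.8 tcp [ 1.085  -0.0239  0.3993] [178.  -25.4  -1.4] F [-0.6 -0.3 -0.1] w 0.0006 ->frac [-3.97  -1.919 -1.225]
tool x [ 0.903 -0.022  0.43 ] y [-0.039 -0.999  0.032] z [ 0.428 -0.046 -0.902] j [ 11.8  50.6  71.7   7.6 -86.6  77.6]
```

Tilt is now 25.4°, tip towards +x, close to the face's 28°. Returning to a standoff about 0.24 m behind the button along the tool axis.

send_rows:
  moves:
    - {"slide":[-0.17,-0.08,-0.05],"turn":0,"gripper":0}
    - {"slide":[-0.34,-0.16,-0.11],"turn":0,"gripper":0}
    - {"slide":[-0.51,-0.24,-0.17],"turn":0,"gripper":0}
    - {"slide":[-0.69,-0.32,-0.22],"turn":0,"gripper":0}
    - {"slide":[-0.86,-0.4,-0.28],"turn":0,"gripper":0}

```text
time_s: 17.22
tcp_pos: [0.9505, 0.0412, 0.3789]
eef_rot: [178.0, -25.4, -1.4]
contact_force: [1.2, 0.4, 1.2]
gripper_width: 0.0004
gripper_force: 0.0
```

send_rows:
  moves:
    - {"slide":[-0.17,-0.08,-0.05],"turn":0,"gripper":0}
    - {"slide":[-0.34,-0.16,-0.11],"turn":0,"gripper":0}
    - {"slide":[-0.51,-0.24,-0.17],"turn":0,"gripper":0}
    - {"slide":[-0.69,-0.32,-0.22],"turn":0,"gripper":0}
    - {"slide":[-0.86,-0.4,-0.28],"turn":0,"gripper":0}

```text
time_s: 17.63
tcp_pos: [0.8191, 0.1057, 0.3594]
eef_rot: [178.0, -25.4, -1.4]
contact_force: [0.1, 0.4, -0.3]
gripper_width: 0.0005
gripper_force: 0.0
```

send_rows:
  moves:
    - {"slide":[-0.17,-0.08,-0.05],"turn":0,"gripper":0}
    - {"slide":[-0.34,-0.16,-0.11],"turn":0,"gripper":0}
    - {"slide":[-0.51,-0.24,-0.17],"turn":0,"gripper":0}
    - {"slide":[-0.69,-0.32,-0.22],"turn":0,"gripper":0}
    - {"slide":[-0.86,-0.4,-0.28],"turn":0,"gripper":0}

```text
time_s: 18.05
tcp_pos: [0.6872, 0.1702, 0.3401]
eef_rot: [178.0, -25.4, -1.4]
contact_force: [0.0, 0.2, 0.6]
gripper_width: 0.0003
gripper_force: 0.0
```

send_rows:
  moves:
    - {"slide":[-0.17,-0.08,-0.05],"turn":0,"gripper":0}
    - {"slide":[-0.34,-0.16,-0.11],"turn":0,"gripper":0}
    - {"slide":[-0.51,-0.24,-0.17],"turn":0,"gripper":0}
    - {"slide":[-0.69,-0.32,-0.22],"turn":0,"gripper":0}
    - {"slide":[-0.86,-0.4,-0.28],"turn":0,"gripper":0}

```text
time_s: 18.47
tcp_pos: [0.5553, 0.2346, 0.3209]
eef_rot: [178.0, -25.4, -1.4]
contact_force: [0.1, 0.5, 0.8]
gripper_width: 0.0002
gripper_force: 0.0
```

```bash
python3 - <<'E'
from h import *
axes()
M=Ro.from_euler('xyz',get_state()['eef_rot'],degrees=True).as_matrix()
B=np.array([.529,.284,.060]);to(B-.25*M[:,2]);to(B-.08*M[:,2])
E
```

```text
tool x [ 0.903 -0.022  0.429] y [-0.04  -0.999  0.032] z [ 0.428 -0.046 -0.903] j [ 55.7  -3.5 -27.3  27.  -56.6  19.2]
t 18.47 tcp [0.5553 0.2346 0.3209] [178.  -25.4  -1.4] F [0.1 0.5 0.8] w 0.0002 ->frac [-0.912 -0.377 -0.187]
t 18.47 tcp [0.5553 0.2346 0.3209] [178.  -25.4  -1.4] F [0.1 0.5 0.8] w 0.0002 ->frac [-0.912 -0.377  0.946]
```

send_rows:
  moves:
    - {"slide":[-0.18,-0.08,0],"turn":0,"gripper":0}
    - {"slide":[-0.36,-0.15,0],"turn":0,"gripper":0}
    - {"slide":[-0.54,-0.22,0],"turn":0,"gripper":0}
    - {"slide":[-0.72,-0.3,0],"turn":0,"gripper":0}
    - {"slide":[-0.91,-0.38,0],"turn":0,"gripper":0}

```text
time_s: 18.88
tcp_pos: [0.4347, 0.2947, 0.2606]
eef_rot: [178.0, -25.4, -1.4]
contact_force: [0.4, -0.2, -0.0]
gripper_width: 0.0006
gripper_force: 0.0
```

send_rows:
  moves:
    - {"slide":[0,0,0.2],"turn":0,"gripper":0}
    - {"slide":[0,0,0.4],"turn":0,"gripper":0}
    - {"slide":[0,0,0.6],"turn":0,"gripper":0}
    - {"slide":[0,0,0.8],"turn":0,"gripper":0}
    - {"slide":[0,0,0.95],"turn":0,"gripper":0}

```text
time_s: 19.3
tcp_pos: [0.4964, 0.2878, 0.13]
eef_rot: [177.9, -25.3, -1.3]
contact_force: [0.2, -0.5, 0.8]
gripper_width: 0.0007
gripper_force: 0.0
```

```bash
python3 - <<'E'
from h import *
w=save('wrist','w8.png');s=save('scene','s8.png');axes()
M=Ro.from_euler('xyz',get_state()['eef_rot'],degrees=True).as_matrix()
B=np.array([.529,.284,.060]);to(B-.01*M[:,2]);to(B)
for n in('button_top','readout'):
  for r in optics.look_for('wrist',n): print(n,r,proj(w,r['location']).round())
for n in('camera','camera_grip'):
  for r in optics.look_for('scene',n): print(n,r)
E
```

```text
tool x [ 0.904 -0.021  0.426] y [-0.041 -0.998  0.037] z [ 0.425 -0.051 -0.904] j [ 61.3   4.1 -50.4  45.1 -34.1 -10.9]
t 19.4 tcp [0.4964 0.2853 0.1286] [177.6 -25.2  -1.3] F [ 0.7 -0.7  0.1] w 0.0005 ->frac [ 0.002 -0.017  0.439]
t 19.4 tcp [0.4964 0.2853 0.1286] [177.6 -25.2  -1.3] F [ 0.7 -0.7  0.1] w 0.0005 ->frac [ 0.002 -0.017  0.506]
button_top {'location': [0.5318, 0.2888, 0.0579], 'p': 0.67} [277. 201.]
readout {'location': [0.4181, 0.15, 0.0831], 'p': 0.97} [495. 357.]
readout {'location': [0.5636, 0.2841, 0.1695], 'p': 0.7} [289.  94.]
camera {'location': [0.5293, -0.2551, 0.2405], 'p': 0.75}
camera_grip {'location': [0.526, -0.2488, 0.2398], 'p': 0.81}
camera_grip {'location': [0.5848, 0.2575, 0.0989], 'p': 0.44}
```

View pics/w8.png

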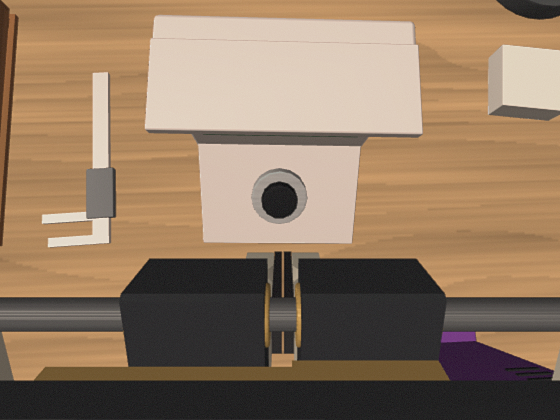

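The wrist view shows the cap at (280,200), collar intact, and the hood edge (row 133) clear of the line of approach. Approaching to about 10 mm short of the cap.

send_rows:
  moves:
    - {"slide":[0,-0.02,0.1],"turn":0,"gripper":0}
    - {"slide":[0,-0.02,0.2],"turn":0,"gripper":0}
    - {"slide":[0,-0.02,0.3],"turn":0,"gripper":0}
    - {"slide":[0,-0.02,0.4],"turn":0,"gripper":0}
    - {"slide":[0,-0.02,0.43],"turn":0,"gripper":0}

```text
time_s: 20.02
tcp_pos: [0.5247, 0.2889, 0.0739]
eef_rot: [178.0, -25.5, -1.4]
contact_force: [0.6, -0.8, 0.2]
gripper_width: 0.0004
gripper_force: 0.0
```

```bash
python3 - <<'E'
from h import *
axes();to([.530,.285,.060])
print(ray(optics.capture('wrist'),(280,200),.06))
E
```

```text
tool x [ 0.903 -0.021  0.43 ] y [-0.038 -0.999  0.031] z [ 0.429 -0.045 -0.902] j [ 51.6   9.9 -55.   64.5 -23.8 -23.2]
t 20.02 tcp [0.5247 0.2889 0.0739] [178.  -25.5  -1.4] F [ 0.6 -0.8  0.2] w 0.0004 ->frac [-0.007  0.021  0.1  ]
[0.55063992 0.28952846 0.06      ]
```

send_rows:
  moves:
    - {"slide":[0,0.01,0.04],"turn":0,"gripper":0}
    - {"slide":[0,0.01,0.07],"turn":0,"gripper":0}
    - {"slide":[0,0.01,0.09],"turn":0,"gripper":0}
    - {"slide":[0,0.01,0.11],"turn":0,"gripper":0}
    - {"slide":[0,0.01,0.12],"turn":0,"gripper":0}

```text
time_s: 20.48
tcp_pos: [0.5329, 0.287, 0.0594]
eef_rot: [178.1, -25.6, -1.4]
contact_force: [0.5, 0.7, -0.2]
gripper_width: 0.0004
gripper_force: 0.0
```

```bash
python3 - <<'E'
from h import *
axes();to([.530,.285,.060])
E
```

```text
tool x [ 0.902 -0.022  0.431] y [-0.039 -0.999  0.03 ] z [ 0.43  -0.044 -0.902] j [ 47.4  11.4 -56.2  73.1 -21.2 -28.3]
t 20.48 tcp [0.5329 0.287  0.0594] [178.1 -25.6  -1.4] F [ 0.5  0.7 -0.2] w 0.0004 ->frac [-0.016  0.014 -0.011]
```

send_rows:
  moves:
    - {"slide":[-0.01,0,0.01],"turn":0,"gripper":0}
    - {"slide":[-0.01,0,0.02],"turn":0,"gripper":0}
    - {"slide":[-0.01,0,0.03],"turn":0,"gripper":0}
    - {"slide":[-0.01,0,0.04],"turn":0,"gripper":0}
    - {"slide":[-0.01,0,0.04],"turn":0,"gripper":0}

```text
time_s: 20.9
tcp_pos: [0.5334, 0.2855, 0.0513]
eef_rot: [178.0, -25.4, -1.4]
contact_force: [-0.2, -0.4, -0.0]
gripper_width: 0.0007
gripper_force: 0.0
```

send_rows:
  moves:
    - {"slide":[0,0,0.01],"turn":0,"gripper":0}
    - {"slide":[0,0,0.02],"turn":0,"gripper":0}
    - {"slide":[0,0,0.03],"turn":0,"gripper":0}
    - {"slide":[0,0,0.03],"turn":0,"gripper":0}
    - {"slide":[0,0,0.03],"turn":0,"gripper":0}

```text
time_s: 21.32
tcp_pos: [0.5353, 0.2851, 0.0471]
eef_rot: [177.9, -25.4, -1.4]
contact_force: [0.1, 0.2, -0.0]
gripper_width: 0.0005
gripper_force: 0.0
```

```bash
python3 - <<'E'
from h import *
axes();to([.530,.285,.060])
E
```

```text
tool x [ 0.903 -0.022  0.429] y [-0.04  -0.999  0.032] z [ 0.428 -0.046 -0.903] j [ 44.5  12.5 -56.9  79.4 -19.8 -32.2]
t 21.32 tcp [0.5353 0.2851 0.0471] [177.9 -25.4  -1.4] F [ 0.1  0.2 -0. ] w 0.0005 ->frac [ 0.005  0.005 -0.093]
```

send_rows:
  moves:
    - {"slide":[0,0,0.01],"turn":0,"gripper":0}
    - {"slide":[0,0,0.02],"turn":0,"gripper":0}
    - {"slide":[0,0,0.03],"turn":0,"gripper":0}
    - {"slide":[0,0,0.04],"turn":0,"gripper":0}
    - {"slide":[0,0,0.04],"turn":0,"gripper":0}

```text
time_s: 21.73
tcp_pos: [0.5378, 0.2849, 0.0415]
eef_rot: [177.9, -25.4, -1.4]
contact_force: [0.5, -0.6, 0.1]
gripper_width: 0.0004
gripper_force: 0.0
```

```bash
python3 - <<'E'
from h import *
axes();to([.530,.285,.060])
w=optics.capture('wrist');cv2.imwrite('pics/w9.png',w['img'][:,:,::-1])
for n in('button_top','readout'):
  for r in optics.look_for('wrist',n): print(n,r,proj(w,r['location']).round())
g=cv2.cvtColor(w['img'],cv2.COLOR_RGB2GRAY);print(g[150:330:6,230:336:6])
E
```

```text
tool x [ 0.903 -0.022  0.429] y [-0.04  -0.999  0.032] z [ 0.427 -0.046 -0.903] j [ 42.8  13.1 -57.2  83.  -19.1 -34.4]
t 21.73 tcp [0.5378 0.2849 0.0415] [177.9 -25.4  -1.4] F [ 0.5 -0.6  0.1] w 0.0004 ->frac [ 0.006  0.005 -0.133]
button_top {'location': [0.5368, 0.291, 0.06], 'p': 0.75} [273. 243.]
readout {'location': [0.5636, 0.2866, 0.1704], 'p': 0.95} [292.  90.]
[[201 199 197 198 199 198 198 198 198 198 198 197 197 197 197 198 197 195]
 [199 199 198 198 200 198 199 197 197 195 200 196 197 196 196 198 198 196]
 [199 199 199 200 199 201 199 198 199 200 198 197 199 198 196 197 198 196]
 [186 190 189 191 194 191 194 197 196 197 199 197 200 201 200 199 199 197]
 [ 81  80  83  81  83  82  82  80  83  80  80  77  79  81  82  82  85  84]
 [177 178 178 178 180 177 178 177 178 180 180 180 179 180 183 182 180 184]
 [177 179 179 178 179 178 180 179 177 178 177 175 178 176 179 176 178 178]
 [177 179 178 179 178 178 179 177 177 177 177 177 179 178 178 179 178 178]
 [177 176 179 178 178 178 178 177 177 180 179 178 179 178 178 177 178 179]
 [178 179 179 176 176 176 141 105 102  89  88 180 17
[... 823 characters left out ...]
 30  26  30  32  24  26]
 [ 32  26  22  34  29  30  23  87  23  27  23 150  28  24  32  31  26  28]
 [ 28  30  29  31  22  26  31  77  26  37  24 107  31  29  34  26  36  27]
 [ 29  33  25  28  28  33  87  47  27  47  28 113  27  33  31  29  28  32]
 [ 44  40  43  42  38  41 107  39  23  47  29 102  39  42  44  40  41  44]
 [ 44  44  44  45  41  43 114  52  51  50  52 100  37  41  41  43  41  41]
 [ 37  38  38  41  42  37 114  67  69  68  67 104  32  39  43  41  40  43]
 [ 44  42  43  38  41  40 121  98  97  98  95  99  33  44  37  43  40  41]
 [ 43  38  39  40  40  43 129  96  95  94  94 101  34  41  43  38  41  41]
 [ 41  41  40  38  42  45 128  79  75  74  79  88  32  43  41  42  42  40]]
```

```bash
python3 - <<'E'
from h import *
w=optics.capture('wrist');s=get_state();R=Ro.from_euler('xyz',s['eef_rot'],degrees=True)
P=lambda v:proj(w,R.apply(v)+s['tcp_pos'])
from scipy.optimize import fsolve
g=cv2.cvtColor(w['img'],cv2.COLOR_RGB2GRAY);d=np.linalg.norm(np.array(s['tcp_pos'])-[.4964,.2853,.1286]);print(d)
for r2 in(246,249,252):
  e,D=fsolve(lambda v:[P((v[0],0,v[1]))[1]-r2,P((v[0],0,v[1]+d))[1]-200],[0,.01]);print(r2,'x off',e,'depth past tcp',D, 'cap diameter px',P((e,.014,D))[0]-P((e,-.014,D))[0])
print(g[215:260:3,279], g[236,245:315:2])
E
```

```text
0.09607106617815493
246 x off -0.004295321095983688 depth past tcp 0.004914080474816474 cap diameter px 49.51933804254497
249 x off -0.000805128264258229 depth past tcp -0.007498629959155046 cap diameter px 52.748849024943524
252 x off 0.0022823500099440437 depth past tcp -0.018479104573779836 cap diameter px 55.97835865405946
[139 137 142  27  24  22  38  25  24  32  27  28  31  24  25] [137 139 136 136 138 139 108  24  26  26  29  36  35  34  29  30  31  25
  30  28  35  26  27  30  35  33  15  21  17  54 139 136 136 134 134]
```

send_rows:
  moves:
    - {"slide":[0,0,0.01],"turn":0,"gripper":0}
    - {"slide":[0,0,0.02],"turn":0,"gripper":0}
    - {"slide":[0,0,0.03],"turn":0,"gripper":0}
    - {"slide":[0,0,0.04],"turn":0,"gripper":0}
    - {"slide":[0,0,0.05],"turn":0,"gripper":0}

```text
time_s: 22.35
tcp_pos: [0.5411, 0.2847, 0.0349]
eef_rot: [178.0, -25.4, -1.4]
contact_force: [0.6, 0.5, -0.1]
gripper_width: 0.0005
gripper_force: 0.0
```

```bash
python3 - <<'E'
from h import *
axes();to([.530,.285,.060])
E
```

```text
tool x [ 0.903 -0.022  0.429] y [-0.039 -0.999  0.032] z [ 0.428 -0.046 -0.903] j [ 40.7  13.8 -57.3  87.6 -18.3 -37.1]
t 22.35 tcp [0.5411 0.2847 0.0349] [178.  -25.4  -1.4] F [ 0.6  0.5 -0.1] w 0.0005 ->frac [ 0.005  0.006 -0.182]
```

```bash
python3 - <<'E'
from h import *
w=optics.capture('wrist');s=get_state()
g=cv2.cvtColor(w['img'],cv2.COLOR_RGB2GRAY);np.set_printoptions(linewidth=250)
print(g[220:300:4,236:330:4])
for n in('button_top','readout'):
  for r in optics.look_for('wrist',n): print(n,r,proj(w,r['location']).round())
d=optics.capture('scene')
for n in('button_top','readout'):
  for r in optics.look_for('scene',n): print(n,r,proj(d,r['location']).round())
E
```

```text
[[176 176 175 157 124 133 150 141 138 139 138 137 140 138 137 135 139 118  69 112 177 175 175 175]
 [173 175 175 123 148 140 137 136 137 134 138 137 136 136 134 135 135 135 143  72 180 177 177 176]
 [174 176 120 143 133 134 135 135 134 137 136  49 110 138 137 135 135 132 132 137  66 178 176 174]
 [175 174 138 138 136 134 136 140  18  15  25  22  20  16   5  90 135 135 132 133 121 178 175 175]
 [174 158 142 140 141 138 136  27  24  25  18  27  23  20  24  16  62 136 135 135 136  89 177 175]
 [178 137 139 136 133 137  27  25  38  34  31  29  27  33  31  20  22  89 135 135 136 129 175 175]
 [175 143 136 138 137  37  28  33  33  35  34  27  30  33  30  29  29  15 138 135 133 130 178 174]
 [178 143 138 139 143  25  29  33  30  27  26  26  30  29  26  28  25  25 140 135 135 130 176 175]
 [175 136 135 112 113  63  64  67  67  66  22  26  23  23  68  65  63  65  73 112 112 134 176 174]
 [180 144 143 106 109 109 110 108 107 107  21  26  25  28 118 106 108 109 108 108 107 132 180 178]
 [ 22  25  24  26  22  25  25  29 112 108  25  28  24  24 121 109  21  24  28  27  26  26  22  27]
 [ 30  23  
[... 533 characters left out ...]
  21  29  40  89  40  30  29  29  31  31  29  30]
 [ 29  28  31  29  25  31  34  28  72  49  26  22  32  29  41 115  49  29  31  33  35  25  22  28]
 [ 30  27  26  29  26  29  31  31  76  48  29  18  44  26  23 107  69  28  32  29  27  29  26  32]
 [ 40  41  42  42  45  36  41  39  80  33  30  27  46  24  21 109  73  38  38  41  41  39  40  39]]
button_top {'location': [0.5398, 0.2868, 0.0622], 'p': 0.68} [281. 242.]
readout {'location': [0.5594, 0.2873, 0.1688], 'p': 0.75} [291. 114.]
readout {'location': [0.4033, 0.1658, 0.1076], 'p': 0.87} [281. 151.]
readout {'location': [0.5828, 0.2573, 0.1009], 'p': 0.86} [344. 158.]
readout {'location': [0.6435, 0.0422, 0.0239], 'p': 0.54} [324. 229.]
```

send_rows:
  moves:
    - {"slide":[0,0,0.01],"turn":0,"gripper":0}
    - {"slide":[0,0,0.02],"turn":0,"gripper":0}
    - {"slide":[0,0,0.03],"turn":0,"gripper":0}
    - {"slide":[0,0,0.03],"turn":0,"gripper":0}
    - {"slide":[0,0,0.03],"turn":0,"gripper":0}

```text
time_s: 23.07
tcp_pos: [0.543, 0.2843, 0.0309]
eef_rot: [177.9, -25.4, -1.4]
contact_force: [-0.6, -0.4, 0.4]
gripper_width: 0.0003
gripper_force: 0.0
```

```bash
python3 - <<'E'
from h import *
axes();to([.530,.285,.060])
E
```

```text
tool x [ 0.903 -0.022  0.429] y [-0.04  -0.999  0.032] z [ 0.428 -0.046 -0.903] j [ 39.5  14.3 -57.4  90.2 -17.9 -38.6]
t 23.07 tcp [0.543  0.2843 0.0309] [177.9 -25.4  -1.4] F [-0.6 -0.4  0.4] w 0.0003 ->frac [ 0.005  0.005 -0.212]
```

```bash
python3 - <<'E'
from h import *
from scipy.optimize import fsolve
w=optics.capture('wrist');s=get_state();R=Ro.from_euler('xyz',s['eef_rot'],degrees=True)
P=lambda v:proj(w,R.apply(v)+s['tcp_pos'])
g=cv2.cvtColor(w['img'],cv2.COLOR_RGB2GRAY).astype(int)
pts=[]
for r in range(222,254,2):
  row=g[r]; a=[c for c in range(240,322) if row[c]<70]; 
  f=[c for c in range(215,280) if row[c]>165]; h=[c for c in range(285,345) if row[c]>165]
  print(r,'cap',(a[0],a[-1]) if a else None,'collar',f[-1] if f else None,h[0] if h else None)
  if a and r<252 and r>228 : pts+= [(a[0],r),(a[-1],r)]
for D in(0,-.005,-.01,-.015,-.02,-.025):
  ro=[P((x,0,D))[1].round(1) for x in(.014,.0095,0,-.014)]
  print(D,'rows x=14,9.5,0,-14:',ro,'cap px',(P((0,.014,D))-P((0,-.014,D)))[0].round(1),'collar px(at D+.01)',(P((0,.022,D+.01))-P((0,-.022,D+.01)))[0].round(1), 'cap centre col',P((0,0,D))[0].round(1))
E
```

```text
222 cap (308, 310) collar 247 313
224 cap (311, 311) collar 245 314
226 cap (311, 313) collar 244 315
228 cap (313, 314) collar 243 317
230 cap (315, 315) collar 241 318
232 cap (276, 317) collar 240 319
234 cap (267, 318) collar 239 320
236 cap (265, 295) collar 239 321
238 cap (262, 298) collar 238 322
240 cap (260, 300) collar 238 322
242 cap (257, 303) collar 237 322
244 cap (256, 304) collar 237 323
246 cap (255, 304) collar 237 323
248 cap (255, 305) collar 236 323
250 cap (254, 306) collar 236 324
252 cap (253, 307) collar 235 324
0 rows x=14,9.5,0,-14: [np.float64(218.0), np.float64(225.9), np.float64(242.2), np.float64(265.4)] cap px 51.0 collar px(at D+.01) 76.5 cap centre col 283.6
-0.005 rows x=14,9.5,0,-14: [np.float64(221.0), np.float64(229.1), np.float64(245.7), np.float64(269.4)] cap px 52.2 collar px(at D+.01) 78.2 cap centre col 283.6
-0.01 rows x=14,9.5,0,-14: [np.float64(224.2), np.float64(232.4), np.float64(249.4), np.float64(273.6)] cap px 53.5 collar px(at D+.01) 80.1 cap centre col 283.7
-0.015 rows x=14,9.5,0,-14: [np.float64(227.5), np.float64(235.9), np.float64(253.3), np.float64(278.0)] cap px 54.8 collar px(at D+.01) 82.0 cap centre col 283.7
-0.02 rows x=14,9.5,0,-14: [np.float64(231.0), np.float64(239.6), np.float64(257.4), np.float64(282.7)] cap px 56.2 collar px(at D+.01) 84.0 cap centre col 283.8
-0.025 rows x=14,9.5,0,-14: [np.float64(234.7), np.float64(243.5), np.float64(261.7), np.float64(287.5)] cap px 57.7 collar px(at D+.01) 86.1 cap centre col 283.8
```

send_rows:
  moves:
    - {"slide":[0,0,0.01],"turn":0,"gripper":0}
    - {"slide":[0,0,0.02],"turn":0,"gripper":0}
    - {"slide":[0,0,0.03],"turn":0,"gripper":0}
    - {"slide":[0,0,0.03],"turn":0,"gripper":0}
    - {"slide":[0,0,0.03],"turn":0,"gripper":0}

```text
time_s: 23.53
tcp_pos: [0.5451, 0.2843, 0.0272]
eef_rot: [178.0, -25.4, -1.4]
contact_force: [-1.2, -0.5, 3.3]
gripper_width: 0.0003
gripper_force: 1.7
```

```bash
python3 - <<'E'
from h import *
axes();to([.530,.285,.060])
E
```

```text
tool x [ 0.903 -0.022  0.429] y [-0.04  -0.999  0.032] z [ 0.428 -0.046 -0.903] j [ 38.2  14.7 -57.4  93.  -17.5 -40.3]
t 23.53 tcp [0.5451 0.2843 0.0272] [178.  -25.4  -1.4] F [-1.2 -0.5  3.3] w 0.0003 ->frac [ 0.003  0.007 -0.241]
```

Contact with the cap (about 3.5 N along the axis). Pressing on.

send_rows:
  moves:
    - {"slide":[0,0,0.01],"turn":0,"gripper":0}
    - {"slide":[0,0,0.015],"turn":0,"gripper":0}
    - {"slide":[0,0,0.02],"turn":0,"gripper":0}
    - {"slide":[0,0,0.025],"turn":0,"gripper":0}
    - {"slide":[0,0,0.03],"turn":0,"gripper":0}

```text
time_s: 23.95
tcp_pos: [0.5468, 0.2844, 0.0245]
eef_rot: [178.0, -25.5, -1.4]
contact_force: [-19.5, -4.1, 28.2]
gripper_width: 0.0001
gripper_force: 17.3
```

```bash
python3 - <<'E'
from h import *
axes();to([.530,.285,.060])
E
```

```text
tool x [ 0.902 -0.022  0.431] y [-0.039 -0.999  0.031] z [ 0.429 -0.045 -0.902] j [ 37.1  15.  -57.4  95.5 -17.2 -41.8]
t 23.95 tcp [0.5468 0.2844 0.0245] [178.  -25.5  -1.4] F [-19.5  -4.1  28.2] w 0.0001 ->frac [ 0.001  0.008 -0.262]
```

Bottomed at about 34 N, well above the 5 N spring. Holding briefly, then withdrawing along the axis.

send_rows:
  moves:
    - {"slide":[0,0,0],"turn":0,"gripper":0}
    - {"slide":[0,0,0],"turn":0,"gripper":0}
    - {"slide":[0,0,-0.1],"turn":0,"gripper":0}
    - {"slide":[0,0,-0.25],"turn":0,"gripper":0}
    - {"slide":[0,0,-0.45],"turn":0,"gripper":0}

```text
time_s: 24.37
tcp_pos: [0.5253, 0.2851, 0.0739]
eef_rot: [177.8, -25.6, -1.5]
contact_force: [1.7, 1.2, 2.5]
gripper_width: 0.0007
gripper_force: 0.0
```

send_rows:
  moves:
    - {"slide":[0,0,-0.2],"turn":0,"gripper":0}
    - {"slide":[0,0,-0.4],"turn":0,"gripper":0}
    - {"slide":[0,0,-0.6],"turn":0,"gripper":0}
    - {"slide":[0,0,-0.6],"turn":0,"gripper":0}
    - {"slide":[0,0,-0.6],"turn":0,"gripper":0}

```text
time_s: 24.78
tcp_pos: [0.4871, 0.2935, 0.1581]
eef_rot: [178.2, -25.9, -1.4]
contact_force: [-0.0, 0.2, -0.5]
gripper_width: 0.0003
gripper_force: 0.0
```

```bash
python3 - <<'E'
from h import *
axes();to([.530,.285,.060]);d=save('scene','s9.png')
for n in('camera','camera_grip'):
  for r in optics.look_for('scene',n): print(n,r)
b=cv2.imread('pics/s4.png').astype(int)
a=cv2.cvtColor(d['img'],cv2.COLOR_RGB2BGR).astype(int);df=abs(a-b)[235:300,205:270].max(2);print('changed px around the barrel',(df>40).sum())
print(proj(d,[.5224,-.242,.265]))
E
```

```text
tool x [ 0.9   -0.022  0.436] y [-0.038 -0.999  0.029] z [ 0.435 -0.043 -0.899] j [ 64.5   1.7 -48.1  41.3 -38.5  -8.8]
t 24.78 tcp [0.4871 0.2935 0.1581] [178.2 -25.9  -1.4] F [-0.   0.2 -0.5] w 0.0003 ->frac [-0.027  0.027  0.715]
camera {'location': [0.5287, -0.2496, 0.2401], 'p': 0.7}
camera {'location': [0.6464, 0.0417, 0.0242], 'p': 0.61}
camera_grip {'location': [0.5288, -0.2499, 0.236], 'p': 0.56}
changed px around the barrel 0
[230.82126093 245.44219102]
```

Camera is unmoved, the button is released and the robot is clear of everything. Handing in.

```bash
python3 -c "
from plant import order
print(order.close_job())"
```

```text
the job is handed in; nothing more can be done
None
```

I handed the job in with the camera about 3 mm off the tile's centre. The button was pressed until it stopped at about 34 N, then released. The hand-in returned no verdict, and I viewed 11 pictures, one over the limit of 10.

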